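# Post a slide box through the drop-off flap

## Robot

A 6-joint arm with a two-finger parallel gripper is mounted at the origin on the work surface. World frame = base frame: x ahead of the robot, y to its left, z up, the work surface at z = 0. Lengths are in mm, angles in rad, forces in N, time in s.
With the tool pointing down it reaches from about 350 to 975 mm from the base axis. Payload 7.1 kg.
Tool frame: the origin (TCP) lies at the very end of the fingers, on their centre line; the grasp point (between the pads) lies 19 mm behind it; y points along the fingers, x is the direction in which the jaws open and shut, and the axes are right-handed (so a half turn about y gives the same grasp; the last joint's range is limited). The gripper opens to 88 mm and grips with 3 to 60 N. Pads are 20 mm wide; open, the fingers measure 115 mm over their backs; the gripper's body (75 mm by 178 mm) begins 61 mm behind the grasp point.
Start: joints at [1.231, 0.423, 1.63, -0, 1.089, -0.019], TCP at [197.047, 593.108, 200.175] pointing down, gripper open.
Joint ranges: [-3, 3], [-0.9, 2.11], [0.09, 2.58], [-1.31, 4.45], [0.11, 2.69], [-2.54, 2.54]. Speed limits (rad/s): [2.39, 2.39, 3.01, 3.14, 3.14, 3.14].

## Interface

Orientations are given as a rotation vector (axis times angle).
In Python, from workcell import ctrl gives the robot as it stands. The module is installed in compiled form; this text tells all that it offers.
- The arm moves only by the tool jog_arm, never from a script. Its argument "steps" is a list of rows, each an object with "turn": the turn, a rotation vector about the world's x, y, z scaled (see below), a list of three; "dp": the shift along the world's x, y, z scaled (see below), a list of three; "claw": the opening, from 0 (shut) to 1 (fully open). In form: [{"turn": [wx, wy, wz], "dp": [x, y, z], "claw": claw}, ...]. A call has 1 to 12 rows; each row is the pose to reach, as a shift and turn from the pose measured when the call began, turning the shorter way round; what a row does not reach only later rows make up. The controller multiplies each number of a shift by 80 mm and each number of a turn by pi rad. A row lasts 1/12 s, in which the tool goes at most 41.7 mm and 7.16 degrees, less where a joint would pass 70% of its speed; a pose out of reach is approached as far as the arm can. A call with a number of a shift or a turn outside -1 to 1 is refused whole. A call with a gripper value outside its range is refused whole. The fingers move at their own pace and stop on an object; the grip force is fixed at half the most. Time passes only in rows, so rows that repeat a pose let the fingers close. It gives the time, the measured TCP pose, the force and the opening at its end, in the units of the state.
- ctrl.get_obs(): the state, without advancing time (a new reading comes with each control period).
- ctrl.get_image(name): name is "scene" or "top" or "wrist"; returns a dict with "img" (480x640x3 uint8, red, green, blue), "range_z" (480x640 float32, mm along the optical axis (not along the pixel's ray), 0 where there is no reading), "fovy" (degrees; the focal length in pixels is half the picture's height over the tangent of half this angle, whatever the lens; pixels are square), "cx", "cy" (the principal point, pixels), "dist_coeffs" ([k1, k2, p1, p2, k3] as OpenCV has them; the pictures are not rectified), "camera_from_world" (4x4, takes a point from world to camera coordinates); the wrist camera has in their place "hand_eye" (4x4, takes a point from camera to tool coordinates, whose origin is the TCP and whose axes are the tool frame's). Camera axes: x right, y down, z forward; pixel columns grow to the right and rows downward; lengths in mm; the calibration is good to about 2 mm. A picture is of the moment at which its call begins: read the wrist's pose just before it.
- ctrl.close_job(): hands the job in, once; it reports no verdict.
The state is a dict: "t": time; "qpos": joint angles; "qvel": joint speeds; "joint_torque": joint torques, N m; "ee_pos": TCP position; "orientation": TCP orientation; "ft_force": force on the tool from outside, world axes, zero at the start; "moment": the same for the moment, N m; "width": finger opening in mm.
Only numpy, scipy, OpenCV 4.12 (cv2) and the standard library are available. Lean on these libraries where they do the work, as an engineer would, in place of code of your own. Each camera call takes 0.05 s, during which the arm holds its last target.

## Task

Hand in the slide box: slide it along the loading deck until it stands in front of the mouth of the drop-off cabinet, then push it in through the hanging flap until it goes down the chute, and take your hand away so that the flap swings shut behind it. Only push the box gently with the fingers: do not grip, squeeze or lift it, and leave the specimen jar on the deck and everything on the bench where they are.

Things in the scene. Friction and masses are not known exactly. Their poses are not given: they have to be found in the camera images.
- mouth (a point): Drop-off cabinet, fixed: middle of its front panel's front face, at deck level, 85 mm above the bench. x points level into the chamber (feed direction), y left along the panel, z up. Mouth 75 mm wide (y +-37.5), 53 high; the cabinet's flat top is 69 above the deck. Two upright sheet guides, 22 high, flare from the mouth's sides to y = +-53 at x = -31. Clear acrylic cover and walls behind.
- deck_front (a point): Middle of the loading deck's front edge, at deck level, 170 mm before the front panel; axes as at the mouth. The deck is level, of slippery white plastic, and runs from this edge (no lip) to the mouth and 332 mm across (y -166 to +166), with 8 mm lips at its two side ends.
- chute_top (a point): Where the deck ends and the chute begins, mid-width, at deck level, 20 mm behind the panel's front face; axes as at the mouth. The slippery chute falls 24 degrees to the chamber floor 51 mm below the deck; the chamber ends 270 mm on. A box pushed until its middle is about 10 mm past this point tips on to the chute and slides down by itself.
- flap (a joint): Angle of the mouth's flap, rad: a stainless plate 73 mm wide, 48 long, 40 g, hanging from a pin along the mouth's top (9.5 mm behind the panel's front face, 52 above the deck). 0: hanging shut, lower edge 4 mm above the deck. It opens only inwards, away from the deck, growing to 1.45 as its lower edge swings in and up, and falls shut by its own weight.
- slidebox_center (a point): Slide box: closed grey plastic box of glass slides, 88 mm long (its x axis) x 46 wide (y) x 32 high, 75 to 155 g, paper label on top. It starts on the deck left or right of the mouth, long side along the feed direction within 9 degrees. This point is its centre, 16 mm above its underside.
- jar: Closed white specimen jar, 46 mm diameter, 45 mm high, standing on the deck on the other side of the mouth from the slide box; to be left alone. Its origin is the centre of its underside.
- tube_rack: White rack with ten places for blue-capped tubes, 70 x 160 mm, 85 mm high, on the bench in front of the deck; to be left alone. Origin: centre of its underside.
- wash_bottle: Wash bottle with a red cap and bent spout, 68 mm diameter, 198 mm high, on the bench; to be left alone. Origin: centre of its underside.
- petri_stack: Stack of three clear Petri dishes, 92 mm diameter, 46 mm high, on the bench; to be left alone. Origin: centre of its underside.
- tip_box: Pipette tip box with a clear lid, 122 x 84 x 65 mm, on the bench; to be left alone. Origin: centre of its underside.
Things that resemble listed ones, but are neither listed nor needed, are in the scene too. What is shaped like the part that bears slidebox_center but blue is not meant.

How it is judged:
By the outcome, as a careful person would: the job done as asked, in the order asked, and still so for the second after the job is handed in, with the robot touching nothing.
It also fails if it takes over 48 s, if anything falls off the work surface, if the arm or the gripper's body presses on something with over 40 N, if the wrist force passes 120 N, or if a joint passes its speed limit or range.

## Working session

There is one attempt and no reset: what is moved stays moved. The work goes in short steps, Python scripts to look and compute and a tool call to move; the robot and the scene stay as the last step left them, time stands still between calls to the robot, and variables do not carry over. Pictures are saved under pics/ and viewed, and the job is handed in when it is done.

Besides the shell and the picture viewer there is one more tool, called after ">>>" in YAML: its name, and indented under it one key for each argument. jog_arm: Moves the arm, as the interface text tells. Its arguments: {"type":"object","properties":{"steps":{"type":"array","items":{"type":"object","properties":{"turn":{"type":"array","items":{"type":"number"}},"dp":{"type":"array","items":{"type":"number"}},"claw":{"type":"number"}}}}},"required":["steps"]}

```bash
mkdir -p pics; cat > h.py <<'E'
import numpy as np,cv2,pickle
from workcell import ctrl
def K(d):
    f=240/np.tan(np.radians(d['fovy'])/2); return np.array([[f,0,d['cx']],[0,f,d['cy']],[0,0,1.]])
def grab(n,tag):
    d=ctrl.get_image(n); pickle.dump(d,open(f'{tag}.pkl','wb')); cv2.imwrite(f'pics/{tag}.png',d['img'][:,:,::-1]); return d
def und(d,uv): return cv2.undistortPoints(np.array(uv,float).reshape(-1,1,2),K(d),np.array(d['dist_coeffs'],float)).reshape(-1,2)
def toplane(d,uv,z):
    T=np.linalg.inv(d['camera_from_world']); n=und(d,uv); r=np.c_[n,np.ones(len(n))]@T[:3,:3].T; o=T[:3,3]
    return o+r*((z-o[2])/r[:,2])[:,None]
def depthpt(d,uv):
    T=np.linalg.inv(d['camera_from_world']); n=und(d,uv); z=np.array([d['range_z'][int(round(v)),int(round(u))] for u,v in uv])
    return (np.c_[n,np.ones(len(n))]*z[:,None])@T[:3,:3].T+T[:3,3]
def proj(d,P):
    T=np.array(d['camera_from_world']); r,_=cv2.Rodrigues(T[:3,:3]); return cv2.projectPoints(np.array(P,float),r,T[:3,3],K(d),np.array(d['dist_coeffs'],float))[0].reshape(-1,2)
E
python3 - <<'E'
from h import *
for n in('scene','top'):
    d=grab(n,n+'0'); print(n,d['fovy'],d['cx'],d['cy'],d['dist_coeffs'],np.linalg.inv(d['camera_from_world']).round(2))
print(ctrl.get_obs())
E
```

```text
scene 54.21719996883727 316.1125683088047 240.18356376260303 [-0.07822792  0.          0.          0.          0.        ] [[ 4.90000e-01  5.70000e-01 -6.60000e-01  1.21125e+03]
 [ 8.70000e-01 -3.10000e-01  3.70000e-01 -5.84170e+02]
 [ 1.00000e-02 -7.60000e-01 -6.50000e-01  7.68830e+02]
 [ 0.00000e+00  0.00000e+00  0.00000e+00  1.00000e+00]]
top 46.71958192295581 313.40872283520054 241.85317015977213 [-0.13995088  0.          0.          0.          0.        ] [[ 1.00000e-02 -1.00000e+00  4.00000e-02  5.23150e+02]
 [-1.00000e+00 -1.00000e-02 -1.00000e-02 -2.12260e+02]
 [ 1.00000e-02 -4.00000e-02 -1.00000e+00  1.39368e+03]
 [ 0.00000e+00  0.00000e+00  0.00000e+00  1.00000e+00]]
{'t': 0.1, 'qpos': array([ 1.23102637e+00,  4.23753338e-01,  1.63061662e+00, -3.57566024e-05,
        1.08857194e+00, -1.90088716e-02]), 'qvel': array([ 0.00088466, -0.00041646, -0.00319134,  0.00036542, -0.00115358,
       -0.0012468 ]), 'joint_torque': array([-2.11382226e-04, -5.45611167e+01, -2.74323535e+01,  6.44995132e-02,
        1.88088877e-02, -7.24660208e-05]), 'ee_pos': array([196.86999366, 592.62627841, 199.48516318]), 'orientation': array([-1.34485084, -0.96896269,  0.97077099]), 'ft_force': array([-0.16516012,  0.14355526,  0.37271963]), 'moment': array([-0.06279865,  0.00604785, -0.03771416]), 'width': 87.70241461252292}
```

View pics/scene0.png

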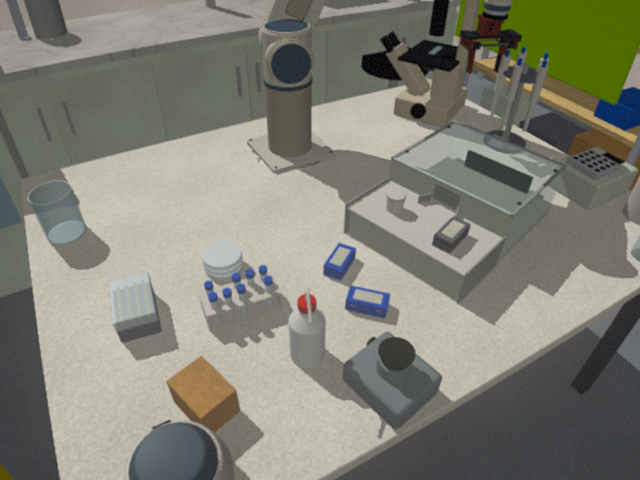

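View pics/top0.png

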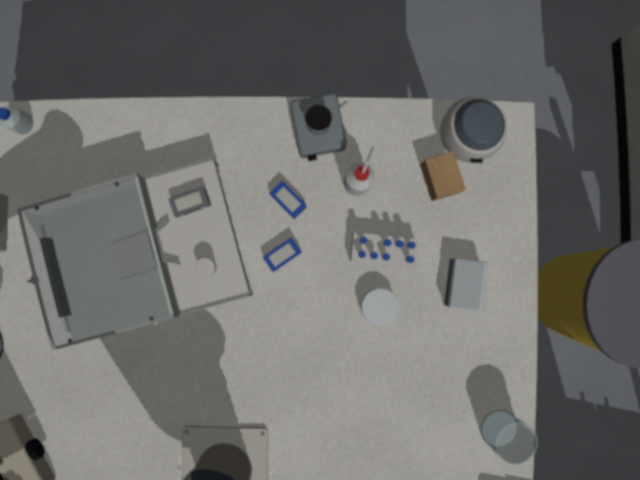

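The top view shows the deck around (200,235), the grey slide box at (188,201), the jar at (205,267) and the cabinet on the left. The two blue boxes are decoys. I'll zoom in to measure.

```bash
python3 - <<'E'
from h import *
d=pickle.load(open('top0.pkl','rb'))
c=d['img'][140:340,60:270]; cv2.imwrite('pics/topz.png',cv2.resize(c[:,:,::-1],None,fx=3.0,fy=3.0,interpolation=cv2.INTER_CUBIC)[:600])
d=pickle.load(open('scene0.pkl','rb'))
c=d['img'][170:310,335:535]; cv2.imwrite('pics/scz.png',cv2.resize(c[:,:,::-1],None,fx=4.0,fy=4.0,interpolation=cv2.INTER_CUBIC)[:600])
E
```

```text
(no output)
```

View pics/topz.png

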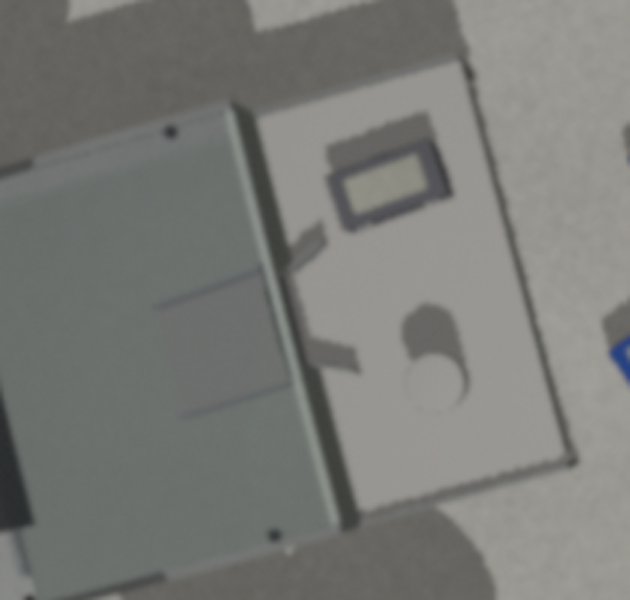

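View pics/scz.png

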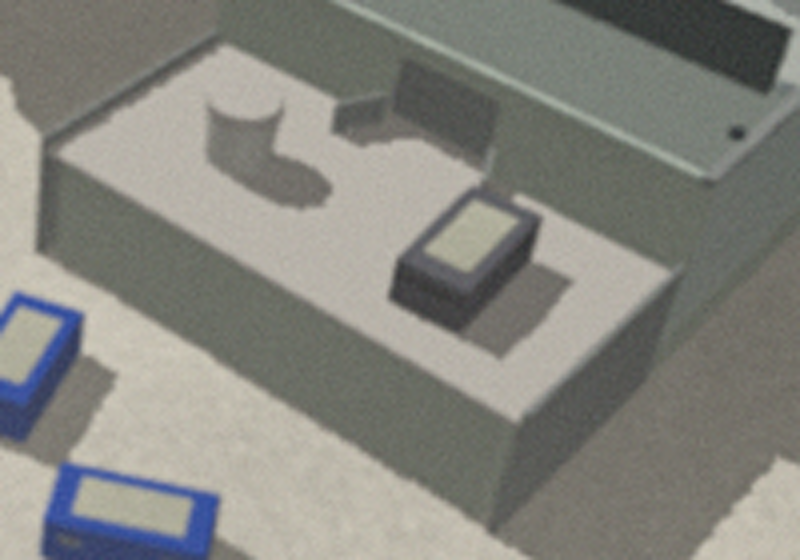

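```bash
python3 - <<'E'
from h import *
def S(l,off,s): return [(off[0]+(u+.5)/s-.5,off[1]+(v+.5)/s-.5) for u,v in l]
t=pickle.load(open('top0.pkl','rb')); s=pickle.load(open('scene0.pkl','rb'))
print('front corners z85 top',toplane(t,S([(462,62),(573,462)],(60,140),3),85).round(1))
print('cab top edge z154', toplane(t,S([(240,105),(343,525)],(60,140),3),154).round(1))
bt=[(330,180),(432,145),(450,197),(350,230)]
print('box top corners z117',toplane(t,S(bt,(60,140),3),117).round(1))
lt=[(342,184),(418,150),(428,180),(354,213)]
print('label',toplane(t,S(lt,(60,140),3),117).mean(0).round(1))
print('scene front corners z85',toplane(s,S([(50,152),(520,418)],(335,170),4),85).round(1))
print('scene box top',toplane(s,S([(398,255),(462,285),(540,215),(482,187)],(335,170),4),117).round(1))
print('jar',toplane(t,S([(436,382)],(60,140),3),130).round(1))
print('scene mouth bot: flap corners',depthpt(s,S([(400,60),(392,115),(495,98),(490,155)],(335,170),4)).round(1))
print('cab top edge scene z154',toplane(s,S([(340,2),(705,178)],(335,170),4),154).round(1))
# depth checks
print('depth deck',depthpt(t,S([(350,130),(520,350),(420,480)],(60,140),3)).round(1),'boxtop',depthpt(t,S([(385,185)],(60,140),3)).round(1),'cabtop',depthpt(t,S([(200,180),(300,460)],(60,140),3)).round(1))
print('depth scene deck',depthpt(s,S([(300,250),(500,380)],(335,170),4)).round(1),depthpt(s,S([(470,235)],(335,170),4)).round(1))
# dense box top by depth in top view
u,v=np.meshgrid(np.arange(150,240),np.arange(160,240)); uv=np.c_[u.ravel(),v.ravel()]; P=depthpt(t,uv)
m=(abs(P[:,2]-117)<8); Q=P[m]; 
im=np.zeros((480,640),np.uint8); im[uv[m][:,1],uv[m][:,0]]=255
c=max(cv2.findContours(im,0,2)[0],key=cv2.contourArea); print(cv2.contourArea(c))
pp=toplane(t,c.reshape(-1,2),117); print(cv2.minAreaRect(pp[:,:2].astype(np.float32)))
E
```

```text
front corners z85 top [[765.3  19.1  85. ]
 [449.3 -73.3  85. ]]
cab top edge z154 [[719.9 176.7 154. ]
 [404.   91.9 154. ]]
box top corners z117 [[667.  115.1 117. ]
 [694.4  35.6 117. ]
 [654.   20.8 117. ]
 [628.1  98.5 117. ]]
label [665.7  71.5 117. ]
scene front corners z85 [[452.9 -68.   85. ]
 [765.4  25.3  85. ]]
scene box top [[658.5  25.4 117. ]
 [694.7  39.5 117. ]
 [670.  119.5 117. ]
 [634.7 107.9 117. ]]
jar [[511.5  27.1 130. ]]
scene mouth bot: flap corners [[523.2 138.8 127.8]
 [521.8 143.1  84. ]
 [596.2 146.  142.4]
 [605.3 143.2 107.8]]
cab top edge scene z154 [[484.5 118.1 154. ]
 [720.6 183.9 154. ]]
depth deck [[710.9 108.6  83. ]
 [536.8 -30.3  82.4]
 [433.6  48.2  81.7]] boxtop [[663.4  72.1 115.3]] cabtop [[662.9 206.9 152.1]
 [451.9 126.5 148.9]]
depth scene deck [[600.3   8.8  84.6]
 [740.2  33.6  87.3]] [[664.9  71.6 117.6]]
727.0
((662.4498901367188, 70.61900329589844), (49.67629623413086, 90.8125228881836), 18.565258026123047)
```

```bash
python3 - <<'E'
from h import *
from scipy.spatial.transform import Rotation as R
o=ctrl.get_obs(); print(R.from_rotvec(o['orientation']).as_matrix().round(3), o['t'])
d=grab('wrist','wrist0'); print(d['fovy'],d['dist_coeffs'],np.array(d['hand_eye']).round(2))
E
```

```text
[[ 0.315 -0.    -0.949]
 [ 0.949 -0.001  0.315]
 [-0.001 -1.    -0.   ]] 0.1
59.395137151897885 [-0.01853117  0.          0.          0.          0.        ] [[   1.     -0.      0.      0.57]
 [  -0.     -0.3     0.95 -183.68]
 [  -0.     -0.95   -0.3    82.73]
 [   0.      0.      0.      1.  ]]
```

View pics/wrist0.png

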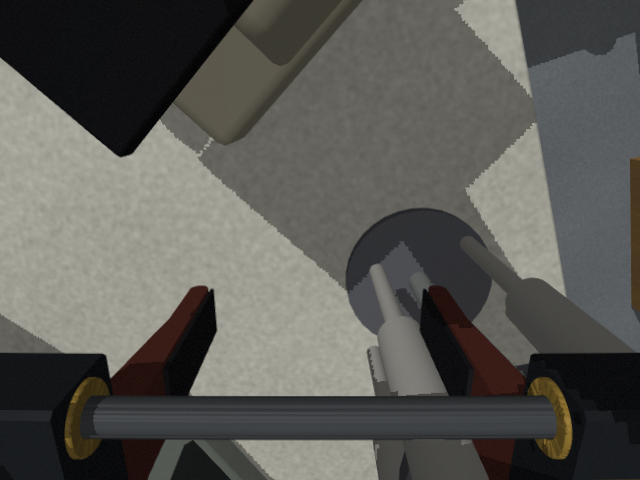

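```bash
cat >> h.py <<'E'
from scipy.spatial.transform import Rotation as R
def wristfix(d,o):
    T=np.eye(4);T[:3,:3]=R.from_rotvec(o['orientation']).as_matrix();T[:3,3]=o['ee_pos']
    d['camera_from_world']=np.linalg.inv(T@np.array(d['hand_eye'])); return d
E
python3 - <<'E'
from h import *
o=ctrl.get_obs(); d=wristfix(pickle.load(open('wrist0.pkl','rb')),o)
for p in [(378,270),(395,330),(420,380),(430,440),(470,245),(520,295),(580,340),(620,370),(205,300),(430,295),(60,60),(250,60),(220,130),(320,410)]: print(p,depthpt(d,[p]).round(0))
s=pickle.load(open('scene0.pkl','rb'));print('scene pipettes')
for p in [(507,55),(519,50),(544,62),(505,90),(520,100),(535,90),(505,140),(440,10),(495,10)]: print(p,depthpt(s,[p]).round(0))
E
```

```text
(378, 270) [[243. 625.  89.]]
(395, 330) [[237. 623. 188.]]
(420, 380) [[237. 626. 231.]]
(430, 440) [[237. 622. 264.]]
(470, 245) [[244. 694.  93.]]
(520, 295) [[239. 689. 186.]]
(580, 340) [[238. 693. 233.]]
(620, 370) [[184. 661. 312.]]
(205, 300) [[174. 554. 232.]]
(430, 295) [[201. 639. 229.]]
(60, 60) [[ 70. 530. 209.]]
(250, 60) [[ 74. 585.  70.]]
(220, 130) [[111. 547.  69.]]
(320, 410) [[170. 603. 317.]]
scene pipettes
(507, 55) [[256. 621. 291.]]
(519, 50) [[-145. 1198.  103.]]
(544, 62) [[366. 654. 302.]]
(505, 90) [[-553. 1702. -332.]]
(520, 100) [[-469. 1755. -372.]]
(535, 90) [[372. 642. 220.]]
(505, 140) [[474. 427. 154.]]
(440, 10) [[-15. 573. 362.]]
(495, 10) [[217. 568. 419.]]
```

>>> jog_arm:
  steps:
    - {"dp": [0,0,0.4],"turn": [0,0,0],"claw": 1}
    - {"dp": [0,0,0.8],"turn": [0,0,0],"claw": 1}
    - {"dp": [0,0,1],"turn": [0,0,0],"claw": 1}
    - {"dp": [0,0,1],"turn": [0,0,0],"claw": 1}

```text
t: 0.48
ee_pos: [197.6, 594.8, 283.9]
orientation: [-1.341, -0.973, 0.965]
ft_force: [0.9, -0.0, 0.5]
width: 87.9
```

>>> jog_arm:
  steps:
    - {"dp": [0,0,0.4],"turn": [0,0,0],"claw": 1}
    - {"dp": [0,0,0.8],"turn": [0,0,0],"claw": 1}
    - {"dp": [0,0,1],"turn": [0,0,0],"claw": 1}
    - {"dp": [0,0,1],"turn": [0,0,0],"claw": 1}

```text
t: 0.82
ee_pos: [198.1, 596.2, 367.1]
orientation: [-1.337, -0.977, 0.961]
ft_force: [0.1, 0.1, 1.0]
width: 88.3
```

>>> jog_arm:
  steps:
    - {"dp": [0.25,-0.4,0],"turn": [0,0,0],"claw": 1}
    - {"dp": [0.5,-0.8,0],"turn": [0,0,0],"claw": 1}
    - {"dp": [0.7,-1,0],"turn": [0,0,0.03],"claw": 1}
    - {"dp": [0.7,-1,0],"turn": [0,0,0.03],"claw": 1}

```text
t: 1.15
ee_pos: [255.8, 512.7, 364.8]
orientation: [-1.303, -1.047, 1.036]
ft_force: [0.3, 0.7, 0.2]
width: 88.0
```

>>> jog_arm:
  steps:
    - {"dp": [0.25,-0.4,0],"turn": [0,0,0],"claw": 1}
    - {"dp": [0.5,-0.8,0],"turn": [0,0,0.02],"claw": 1}
    - {"dp": [0.7,-1,0],"turn": [0,0,0.04],"claw": 1}
    - {"dp": [0.7,-1,0],"turn": [0,0,0.04],"claw": 1}

```text
t: 1.48
ee_pos: [313.1, 430.0, 362.9]
orientation: [-1.252, -1.137, 1.132]
ft_force: [1.3, 0.7, 0.4]
width: 87.8
```

>>> jog_arm:
  steps:
    - {"dp": [0.25,-0.4,0],"turn": [0,0,0],"claw": 0.8}
    - {"dp": [0.5,-0.8,0],"turn": [0,0,0.02],"claw": 0.55}
    - {"dp": [0.7,-1,0],"turn": [0,0,0.04],"claw": 0.55}
    - {"dp": [0.7,-1,0],"turn": [0,0,0.04],"claw": 0.55}

```text
t: 1.82
ee_pos: [370.3, 348.2, 361.4]
orientation: [-1.195, -1.227, 1.225]
ft_force: [-0.1, 0.6, -0.2]
width: 64.6
```

>>> jog_arm:
  steps:
    - {"dp": [0.25,-0.4,0],"turn": [0,0,0],"claw": 0.55}
    - {"dp": [0.5,-0.8,0],"turn": [0,0,0.02],"claw": 0.55}
    - {"dp": [0.7,-1,0],"turn": [0,0,0.04],"claw": 0.55}
    - {"dp": [0.7,-1,0],"turn": [0,0,0.04],"claw": 0.55}

```text
t: 2.15
ee_pos: [427.6, 267.0, 360.1]
orientation: [-1.133, -1.316, 1.316]
ft_force: [0.3, 0.5, 0.3]
width: 48.4
```

>>> jog_arm:
  steps:
    - {"dp": [0.25,-0.4,0],"turn": [0,0,0],"claw": 0.55}
    - {"dp": [0.5,-0.8,0],"turn": [0,0,0.02],"claw": 0.55}
    - {"dp": [0.7,-1,0],"turn": [0,0,0.04],"claw": 0.55}
    - {"dp": [0.7,-1,0],"turn": [0,0,0.04],"claw": 0.55}

```text
t: 2.48
ee_pos: [485.1, 186.3, 358.9]
orientation: [-1.066, -1.404, 1.406]
ft_force: [-0.5, 1.0, -0.1]
width: 48.5
```

>>> jog_arm:
  steps:
    - {"dp": [0.3,-0.4,0],"turn": [0,0,0],"claw": 0.55}
    - {"dp": [0.6,-0.8,0],"turn": [0,0,0.01],"claw": 0.55}
    - {"dp": [0.8,-1,0],"turn": [0,0,0.01],"claw": 0.55}
    - {"dp": [0.8,-1,0],"turn": [0,0,0.01],"claw": 0.55}
    - {"dp": [0.8,-1,0],"turn": [0,0,0.01],"claw": 0.55}

```text
t: 2.9
ee_pos: [548.8, 107.7, 357.7]
orientation: [-1.047, -1.422, 1.426]
ft_force: [-0.8, 0.7, -0.1]
width: 48.1
```

```bash
python3 - <<'E'
from h import *
o=ctrl.get_obs(); print(o['ee_pos'],R.from_rotvec(o['orientation']).as_matrix().round(3),o['qpos'])
d=grab('wrist','wrist1'); wristfix(d,o); pickle.dump(d,open('wrist1.pkl','wb'))
E
```

```text
[548.81743019 107.72612761 357.65706342] [[-0.294 -0.006 -0.956]
 [ 0.956  0.001 -0.294]
 [ 0.003 -1.     0.005]] [ 0.17120147  0.1831705   1.59632669  0.00230937  1.36733893 -1.6983332 ]
```

View pics/wrist1.png

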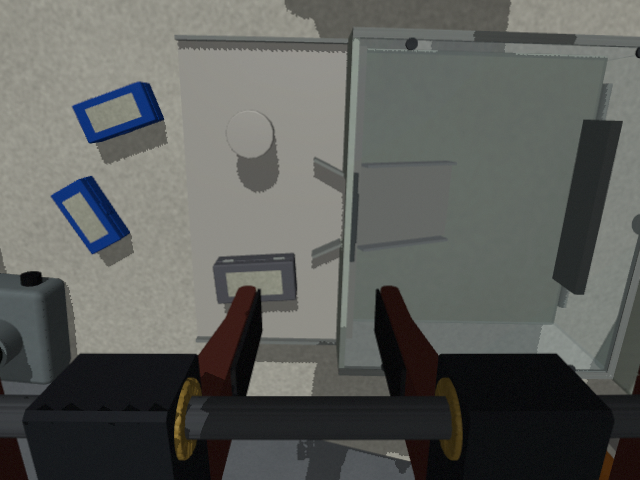

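The wrist view shows the deck with the jar at (249,133), the box at (255,279), guides near (328,170) and (328,252), and the panel at x≈345. I'll zoom in for corners.

```bash
python3 - <<'E'
from h import *
d=pickle.load(open('wrist1.pkl','rb'))
c=d['img'][140:340,165:375]; cv2.imwrite('pics/w1z.png',cv2.resize(c[:,:,::-1],None,fx=3.0,fy=3.0,interpolation=cv2.INTER_CUBIC)[:600])
E
```

```text
(no output)
```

View pics/w1z.png

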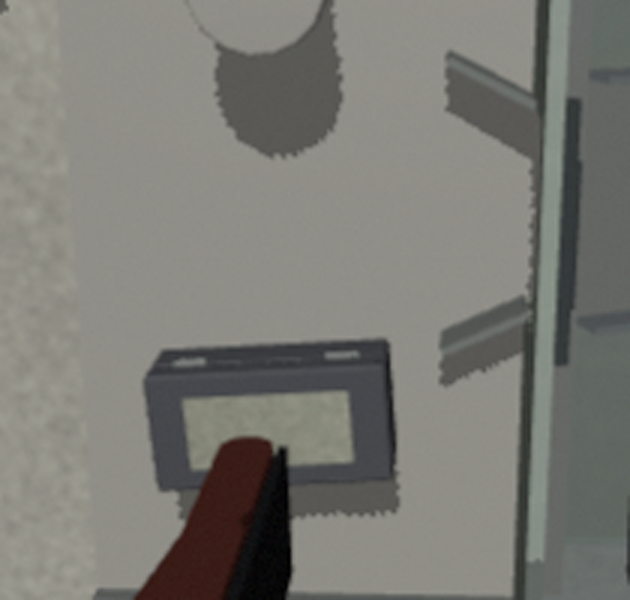

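```bash
python3 - <<'E'
from h import *
def S(l,off,s): return [(off[0]+(u+.5)/s-.5,off[1]+(v+.5)/s-.5) for u,v in l]
w=pickle.load(open('wrist1.pkl','rb')); f=lambda l,z:toplane(w,S(l,(165,140),3),z).round(1)
b=f([(147,380),(386,363),(395,478),(160,490)],117); print('box',b,b.mean(0))
g=f([(449,53),(442,337)],107); print('guide tips',g,g.mean(0),np.linalg.norm(g[1]-g[0]))
e=f([(60,50),(95,560)],85); print('edge',e); print('panel top', f([(549,5),(529,550)],154))
print('corners', toplane(w,[(178,40),(195,343)],85).round(1), 'cab top', toplane(w,[(351,32),(338,370)],154).round(1))
print('jar',toplane(w,[(249,133)],130).round(1))
print('depth', depthpt(w,S([(265,410),(200,250),(400,250)],(165,140),3)).round(1))
ang=lambda p,q:np.degrees(np.arctan2(q[1]-p[1],q[0]-p[0])); print('box ang',ang(b[0],b[1]),ang(b[3],b[2]),'edge',ang(*e),'guides',ang(*g))
E
```

```text
box [[658.   25.2 117. ]
 [626.6 105.5 117. ]
 [668.9 121.2 117. ]
 [699.   39.5 117. ]] [663.125  72.85  117.   ]
guide tips [[516.2  95.4 107. ]
 [614.6 122.7 107. ]] [565.4  109.05 107.  ] 102.11684483962475
edge [[558.1 -37.3  85. ]
 [754.4  17.9  85. ]]
panel top [[488.9 118.7 154. ]
 [664.2 169.4 154. ]]
corners [[447.5 -67.6  85. ]
 [777.4  21.2  85. ]] cab top [[402.5  93.3 154. ]
 [718.5 183.7 154. ]]
jar [[510.1  28.7 130. ]]
depth [[656.9  68.6 116.7]
 [615.7  28.   84.4]
 [593.9  99.7  83.7]]
box ang 111.35716939813862 110.2248594311681 edge 15.706102019113308 guides 15.506090623228907
```

>>> jog_arm:
  steps:
    - {"dp": [0.4,-0.1,-0.2],"turn": [0,0,-0.007],"claw": 0.55}
    - {"dp": [0.8,-0.13,-0.4],"turn": [0,0,-0.007],"claw": 0.55}
    - {"dp": [1,-0.13,-0.6],"turn": [0,0,-0.007],"claw": 0.55}
    - {"dp": [1,-0.13,-0.6],"turn": [0,0,-0.007],"claw": 0.55}

```text
t: 3.28
ee_pos: [628.1, 99.8, 305.7]
orientation: [-1.055, -1.404, 1.413]
ft_force: [-1.1, -0.7, -0.6]
width: 48.1
```

>>> jog_arm:
  steps:
    - {"dp": [0.4,-0.05,-0.2],"turn": [0,0,0],"claw": 0.55}
    - {"dp": [0.8,-0.13,-0.5],"turn": [0,0,0],"claw": 0.55}
    - {"dp": [1,-0.13,-0.8],"turn": [0,0,0],"claw": 0.55}
    - {"dp": [1,-0.13,-0.8],"turn": [0,0,0],"claw": 0.55}
    - {"dp": [1,-0.13,-0.8],"turn": [0,0,0],"claw": 0.55}

```text
t: 3.7
ee_pos: [706.2, 91.0, 240.4]
orientation: [-1.051, -1.402, 1.415]
ft_force: [0.2, -0.4, 0.6]
width: 48.2
```

```bash
python3 - <<'E'
from h import *
o=ctrl.get_obs(); print(o['ee_pos'],R.from_rotvec(o['orientation']).as_matrix().round(3),o['qpos'])
d=grab('wrist','wrist2'); wristfix(d,o); pickle.dump(d,open('wrist2.pkl','wb'))
E
```

```text
[706.20745998  91.02836904 240.41105723] [[-0.275 -0.015 -0.961]
 [ 0.962  0.001 -0.275]
 [ 0.005 -1.     0.014]] [ 0.11014486  0.52356282  1.37056326  0.00299871  1.261765   -1.73988698]
```

View pics/wrist2.png

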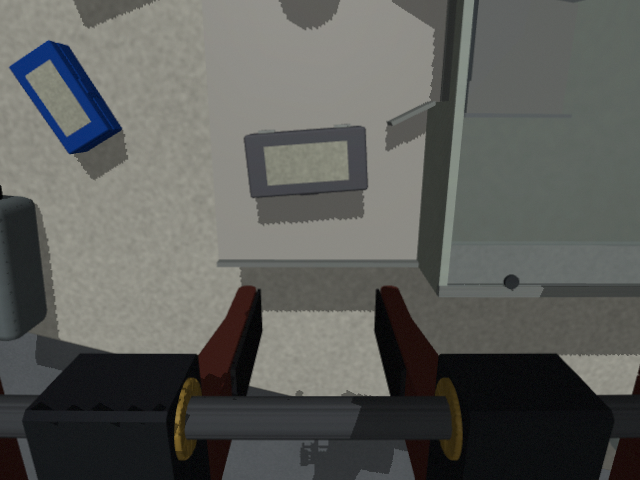

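```bash
cat >> h.py <<'E'
def mf(P,yaw=15.8,o=(559,138.5)):
    a=np.radians(yaw); f=np.array([-np.sin(a),np.cos(a)]); l=np.array([-np.cos(a),-np.sin(a)])
    D=np.atleast_2d(P)[:,:2]-o; return np.c_[D@f,D@l].round(1)
E
python3 - <<'E'
from h import *
w=pickle.load(open('wrist2.pkl','rb')); f=lambda l,z:toplane(w,l,z)
b=f([(245,137),(366,126),(367,190),(250,196)],117); print(b.round(1),b.mean(0),mf(b),mf(b.mean(0)))
print('guide tip',mf(f([(389,123)],107)),'lip',mf(f([(220,262),(415,262)],93)),'frontedge',mf(f([(205,20),(217,255)],85)))
print('paneltop',mf(f([(470,20),(441,280)],154)),'tcp',mf(ctrl.get_obs()['ee_pos']))
E
```

```text
[[658.7  24.8 117. ]
 [627.8 105.5 117. ]
 [671.3 120.2 117. ]
 [699.3  38.1 117. ]] [664.26251268  72.13586195 117.        ] [[-136.6  -65. ]
 [ -50.5  -57.2]
 [ -48.2 -103. ]
 [-134.8 -107.6]] [[-92.5 -83.2]]
guide tip [[-32.6 -55.3]] lip [[-166.2 -168.2]
 [  -2.7 -168.1]] frontedge [[-167.4   17.2]
 [-170.3 -164.7]]
paneltop [[   4.4    4.4]
 [   1.  -159.5]] tcp [[ -86.  -129.2]]
```

>>> jog_arm:
  steps:
    - {"dp": [0.03,-0.07,-0.3],"turn": [0,-0.004,0],"claw": 0.55}
    - {"dp": [0.03,-0.07,-0.6],"turn": [0,-0.004,0],"claw": 0.55}
    - {"dp": [0.03,-0.07,-0.9],"turn": [0,-0.004,0],"claw": 0.55}
    - {"dp": [0.03,-0.07,-1],"turn": [0,-0.004,0],"claw": 0.55}
    - {"dp": [0.03,-0.07,-1],"turn": [0,-0.004,0],"claw": 0.55}

```text
t: 4.17
ee_pos: [707.5, 86.1, 162.3]
orientation: [-1.062, -1.412, 1.411]
ft_force: [-0.6, -0.5, 0.3]
width: 48.3
```

```bash
python3 - <<'E'
from h import *
o=ctrl.get_obs(); print(o['ee_pos'],mf(o['ee_pos']),R.from_rotvec(o['orientation']).as_matrix().round(3),o['ft_force'])
E
```

```text
[707.45686456  86.05134291 162.32020328] [[ -90.9 -128.6]] [[-0.275 -0.001 -0.961]
 [ 0.961  0.001 -0.275]
 [ 0.002 -1.     0.001]] [-0.56521212 -0.45352132  0.31483217]
```

Now descend to z≈95 (the deck is at 85), easing off at the end.

>>> jog_arm:
  steps:
    - {"dp": [0.02,-0.01,-0.25],"turn": [0,0,0],"claw": 0.55}
    - {"dp": [0.02,-0.01,-0.5],"turn": [0,0,0],"claw": 0.55}
    - {"dp": [0.02,-0.01,-0.7],"turn": [0,0,0],"claw": 0.55}
    - {"dp": [0.02,-0.01,-0.8],"turn": [0,0,0],"claw": 0.55}
    - {"dp": [0.02,-0.01,-0.83],"turn": [0,0,0],"claw": 0.55}
    - {"dp": [0.02,-0.01,-0.83],"turn": [0,0,0],"claw": 0.55}

```text
t: 4.67
ee_pos: [709.6, 85.5, 97.3]
orientation: [-1.063, -1.413, 1.41]
ft_force: [-0.4, 0.5, -0.1]
width: 48.3
```

```bash
python3 - <<'E'
from h import *
o=ctrl.get_obs(); print(o['ee_pos'],mf(o['ee_pos']),o['ft_force'])
d=grab('wrist','wrist3'); wristfix(d,o); pickle.dump(d,open('wrist3.pkl','wb'))
E
```

```text
[709.56885321  85.54751242  97.26187524] [[ -91.9 -130.5]] [-0.38691559  0.46890532 -0.1165418 ]
```

View pics/wrist3.png

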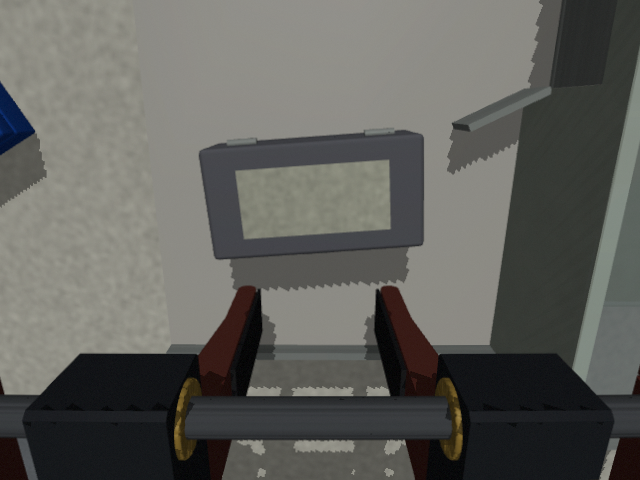

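>>> jog_arm:
  steps:
    - {"dp": [-0.05,-0.014,0],"turn": [0,0,0],"claw": 0.55}
    - {"dp": [-0.1,-0.028,0],"turn": [0,0,0],"claw": 0.55}
    - {"dp": [-0.15,-0.042,0],"turn": [0,0,0],"claw": 0.55}
    - {"dp": [-0.2,-0.056,0],"turn": [0,0,0],"claw": 0.55}
    - {"dp": [-0.24,-0.068,0],"turn": [0,0,0],"claw": 0.55}
    - {"dp": [-0.28,-0.079,0],"turn": [0,0,0],"claw": 0.55}
    - {"dp": [-0.32,-0.09,0],"turn": [0,0,0],"claw": 0.55}
    - {"dp": [-0.36,-0.102,0],"turn": [0,0,0],"claw": 0.55}
    - {"dp": [-0.4,-0.113,0],"turn": [0,0,0],"claw": 0.55}
    - {"dp": [-0.44,-0.124,0],"turn": [0,0,0],"claw": 0.55}
    - {"dp": [-0.48,-0.136,0],"turn": [0,0,0],"claw": 0.55}
    - {"dp": [-0.5,-0.142,0],"turn": [0,0,0],"claw": 0.55}

```text
t: 5.72
ee_pos: [669.4, 74.0, 97.6]
orientation: [-1.064, -1.413, 1.41]
ft_force: [0.4, 0.8, 0.6]
width: 48.4
```

```bash
python3 - <<'E'
from h import *
o=ctrl.get_obs(); print(o['ee_pos'],mf(o['ee_pos']),o['ft_force'])
d=grab('wrist','wrist4'); wristfix(d,o); pickle.dump(d,open('wrist4.pkl','wb'))
E
```

```text
[669.43525452  74.02089397  97.63627328] [[-92.1 -88.7]] [0.41373944 0.77847588 0.58370342]
```

View pics/wrist4.png

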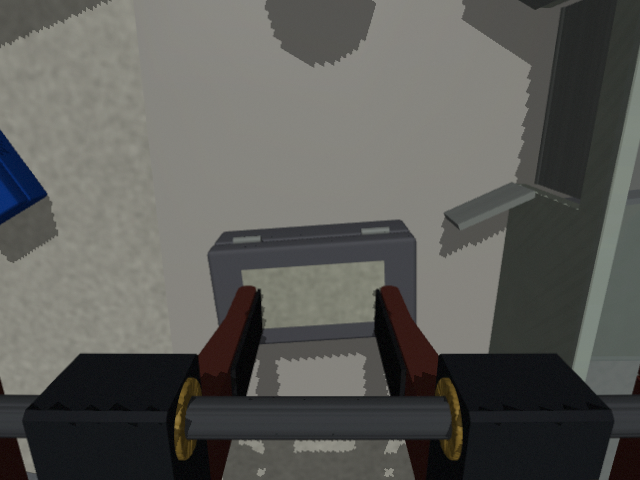

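The box (label at (315,295)) is sliding and nearly square. The jar is still well clear. Continuing.

>>> jog_arm:
  steps:
    - {"dp": [-0.05,-0.014,0],"turn": [0,0,0],"claw": 0.55}
    - {"dp": [-0.11,-0.031,0],"turn": [0,0,0],"claw": 0.55}
    - {"dp": [-0.17,-0.048,0],"turn": [0,0,0],"claw": 0.55}
    - {"dp": [-0.23,-0.065,0],"turn": [0,0,0],"claw": 0.55}
    - {"dp": [-0.29,-0.082,0],"turn": [0,0,0],"claw": 0.55}
    - {"dp": [-0.35,-0.099,0],"turn": [0,0,0],"claw": 0.55}
    - {"dp": [-0.41,-0.116,0],"turn": [0,0,0],"claw": 0.55}
    - {"dp": [-0.46,-0.13,0],"turn": [0,0,0],"claw": 0.55}
    - {"dp": [-0.5,-0.142,0],"turn": [0,0,0],"claw": 0.55}
    - {"dp": [-0.53,-0.15,0],"turn": [0,0,0],"claw": 0.55}
    - {"dp": [-0.55,-0.156,0],"turn": [0,0,0],"claw": 0.55}
    - {"dp": [-0.56,-0.158,0],"turn": [0,0,0],"claw": 0.55}

```text
t: 6.77
ee_pos: [624.4, 61.3, 97.7]
orientation: [-1.064, -1.413, 1.41]
ft_force: [0.0, 0.7, -0.6]
width: 48.2
```

```bash
python3 - <<'E'
from h import *
o=ctrl.get_obs(); print(o['ee_pos'],mf(o['ee_pos']),o['ft_force'])
d=grab('wrist','wrist5'); wristfix(d,o); pickle.dump(d,open('wrist5.pkl','wb'))
E
```

```text
[624.36049756  61.30884777  97.68654164] [[-92.1 -41.9]] [ 0.02455598  0.66459566 -0.61611797]
```

View pics/wrist5.png

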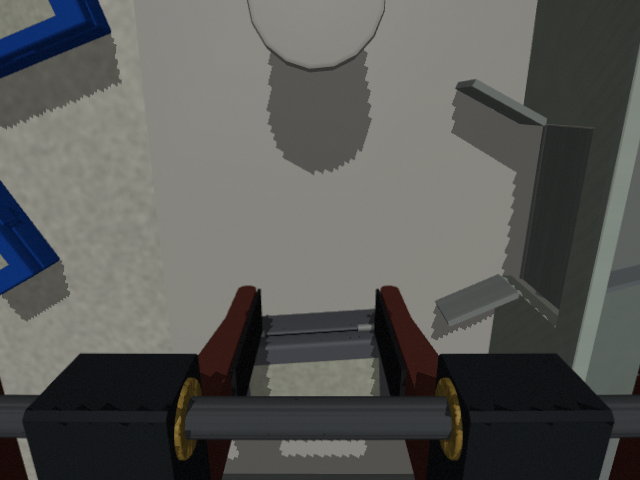

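```bash
python3 - <<'E'
from h import *
for k in (3,4,5):
    w=pickle.load(open(f'wrist{k}.pkl','rb')); 
    T=np.linalg.inv(np.array(w['hand_eye'])); 
    print([ (lambda p:cv2.projectPoints(np.array([p],float),cv2.Rodrigues(T[:3,:3])[0],T[:3,3],K(w),np.array(w['dist_coeffs']))[0].ravel().round(0))(p) for p in [(0,0,0),(24,0,10),(-24,0,10),(24,0,-10),(24,-19,10)]])
w=pickle.load(open('wrist5.pkl','rb'))
print([ (p,depthpt(w,[p]).round(1),mf(depthpt(w,[p]))) for p in [(320,312+20),(320,350),(320,380),(250,290),(390,290),(320,460),(250,320),(320,315)]])
for n in('scene','top'): grab(n,n+'5')
d=pickle.load(open('top5.pkl','rb'))
a=cv2.resize(d['img'][150:310,100:260][:,:,::-1],None,fx=2.4,fy=2.4,interpolation=2)
d=pickle.load(open('scene5.pkl','rb'))
b=cv2.resize(d['img'][150:310,335:495][:,:,::-1],None,fx=2.4,fy=2.4,interpolation=2)
cv2.imwrite('pics/c5.png',np.hstack([a,b]))
E
```

```text
[array([317., 289.]), array([368., 269.]), array([265., 269.]), array([366., 308.]), array([373., 286.])]
[array([317., 289.]), array([368., 269.]), array([265., 269.]), array([366., 308.]), array([373., 286.])]
[array([317., 289.]), array([368., 269.]), array([265., 269.]), array([366., 308.]), array([373., 286.])]
[((320, 332), array([[642.2,  68.1, 104.8]]), array([[-90.4, -60.9]])), ((320, 350), array([[644.8,  68.8, 116.1]]), array([[-90.4, -63.6]])), ((320, 380), array([[660.5,  73.3, 115.4]]), array([[-90.4, -79.9]])), ((250, 290), array([[620.6,  32.2, 124.7]]), array([[-119. ,  -30.3]])), ((390, 290), array([[605.5,  87.3, 123.3]]), array([[-62. , -30.8]])), ((320, 460), array([[736.4,  95.4,  83.7]]), array([[ -89.8, -158.9]])), ((250, 320), array([[621.8,  35.8, 146. ]]), array([[-115.9,  -32.4]])), ((320, 315), array([[641.1,  67.9,  89.9]]), array([[-90.3, -59.8]]))]
```

View pics/c5.png

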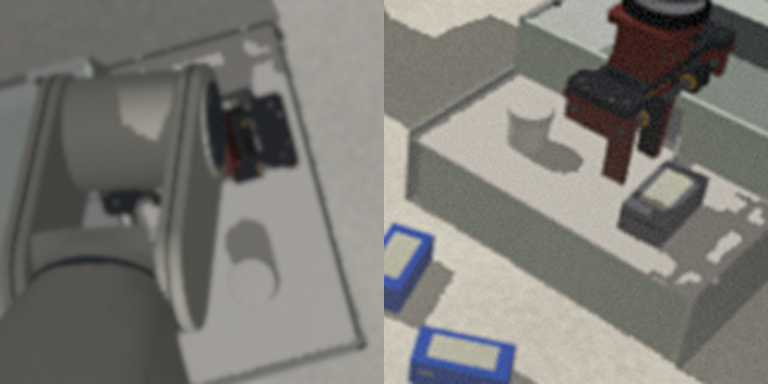

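```bash
python3 - <<'E'
from h import *
d=pickle.load(open('scene5.pkl','rb'))
u,v=np.meshgrid(np.arange(420,455),np.arange(195,230)); uv=np.c_[u.ravel(),v.ravel()]; P=depthpt(d,uv); M=mf(P)
for vv in range(200,230,2):
    m=uv[:,1]==vv; print(vv,[(int(a),*M[m][i].round(0),P[m][i,2].round(0)) for i,a in enumerate(uv[m][:,0]) if 424<=a<=438 and a%3==0])
cv2.imwrite('pics/s5z.png',cv2.resize(d['img'][180:270,400:500][:,:,::-1],None,fx=6,fy=6,interpolation=2))
E
```

```text
200 [(426, np.float64(-173.0), np.float64(-50.0), np.float64(217.0)), (429, np.float64(-181.0), np.float64(-61.0), np.float64(227.0)), (432, np.float64(-174.0), np.float64(-64.0), np.float64(225.0)), (435, np.float64(-179.0), np.float64(-73.0), np.float64(232.0)), (438, np.float64(-173.0), np.float64(-76.0), np.float64(231.0))]
202 [(426, np.float64(-173.0), np.float64(-51.0), np.float64(213.0)), (429, np.float64(-174.0), np.float64(-58.0), np.float64(217.0)), (432, np.float64(-174.0), np.float64(-65.0), np.float64(221.0)), (435, np.float64(-178.0), np.float64(-73.0), np.float64(227.0)), (438, np.float64(-170.0), np.float64(-76.0), np.float64(225.0))]
204 [(426, np.float64(-172.0), np.float64(-51.0), np.float64(207.0)), (429, np.float64(-171.0), np.float64(-57.0), np.float64(210.0)), (432, np.float64(-172.0), np.float64(-64.0), np.float64(214.0)), (435, np.float64(-171.0), np.float64(-71.0), np.float64(218.0)), (438, np.float64(-168.0), np.float64(-75.0), np.float64(218.0))]
206 [(426, np.float64(-174.0), np.float64(-53.0), np.float64(205.0)), (429, np.float64(-171.0), np.float64(-58
[... 3103 characters left out ...]
p.float64(-62.0), np.float64(-33.0), np.float64(83.0))]
226 [(426, np.float64(-89.0), np.float64(-18.0), np.float64(84.0)), (429, np.float64(-87.0), np.float64(-24.0), np.float64(86.0)), (432, np.float64(-124.0), np.float64(-50.0), np.float64(123.0)), (435, np.float64(-118.0), np.float64(-54.0), np.float64(121.0)), (438, np.float64(-69.0), np.float64(-37.0), np.float64(83.0))]
228 [(426, np.float64(-100.0), np.float64(-24.0), np.float64(87.0)), (429, np.float64(-94.0), np.float64(-28.0), np.float64(87.0)), (432, np.float64(-87.0), np.float64(-33.0), np.float64(85.0)), (435, np.float64(-83.0), np.float64(-38.0), np.float64(86.0)), (438, np.float64(-76.0), np.float64(-42.0), np.float64(84.0))]
```

View pics/s5z.png

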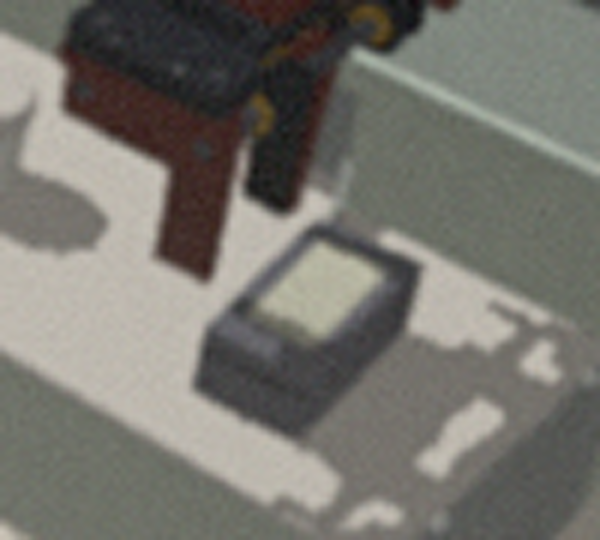

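Both views show the box has not moved, at (-92,-83) in the mouth frame. The fingers passed just over it. Depth puts the real fingertips at z≈122 while the reported TCP is 97.7, so the fingers end about 24 mm above the stated TCP. I'll raise, go back, and descend lower.

>>> jog_arm:
  steps:
    - {"dp": [0,0,0.2],"turn": [0,0,0],"claw": 0.55}
    - {"dp": [0,0,0.4],"turn": [0,0,0],"claw": 0.55}
    - {"dp": [0.3,0.085,0.45],"turn": [0,0,0],"claw": 0.55}
    - {"dp": [0.6,0.17,0.45],"turn": [0,0,0],"claw": 0.55}
    - {"dp": [0.9,0.255,0.45],"turn": [0,0,0],"claw": 0.55}
    - {"dp": [0.9,0.255,0.45],"turn": [0,0,0],"claw": 0.55}

```text
t: 7.42
ee_pos: [700.9, 83.0, 134.3]
orientation: [-1.067, -1.417, 1.408]
ft_force: [-0.1, 0.7, 0.6]
width: 48.3
```

```bash
python3 - <<'E'
from h import *
o=ctrl.get_obs(); print(o['ee_pos'],mf(o['ee_pos']),o['ft_force'],R.from_rotvec(o['orientation']).as_matrix().round(3))
E
```

```text
[700.91768004  82.95847296 134.32712685] [[ -92.1 -121.4]] [-0.11663287  0.6646809   0.5666528 ] [[-0.276  0.005 -0.961]
 [ 0.961  0.002 -0.276]
 [ 0.001 -1.    -0.006]]
```

>>> jog_arm:
  steps:
    - {"dp": [0.13,0.037,0],"turn": [0,0,0],"claw": 0.55}
    - {"dp": [0.13,0.037,-0.1],"turn": [0,0,0],"claw": 0.55}
    - {"dp": [0.13,0.037,-0.3],"turn": [0,0,0],"claw": 0.55}
    - {"dp": [0.13,0.037,-0.5],"turn": [0,0,0],"claw": 0.55}
    - {"dp": [0.13,0.037,-0.6],"turn": [0,0,0],"claw": 0.55}
    - {"dp": [0.13,0.037,-0.65],"turn": [0,0,0],"claw": 0.55}
    - {"dp": [0.13,0.037,-0.7],"turn": [0,0,0],"claw": 0.55}
    - {"dp": [0.13,0.037,-0.73],"turn": [0,0,0],"claw": 0.55}
    - {"dp": [0.13,0.037,-0.75],"turn": [0,0,0],"claw": 0.55}

```text
t: 8.17
ee_pos: [711.5, 85.9, 74.6]
orientation: [-1.067, -1.418, 1.408]
ft_force: [-0.2, -0.0, 0.5]
width: 48.4
```

```bash
python3 - <<'E'
from h import *
o=ctrl.get_obs(); print(o['ee_pos'],mf(o['ee_pos']),o['ft_force'])
d=grab('wrist','wrist6'); d=grab('scene','scene6')
cv2.imwrite('pics/s6z.png',cv2.resize(d['img'][180:270,400:500][:,:,::-1],None,fx=6,fy=6,interpolation=2))
E
```

```text
[711.54537526  85.89845472  74.61010322] [[ -92.1 -132.5]] [-0.24652302 -0.01950512  0.54541729]
```

View pics/s6z.png

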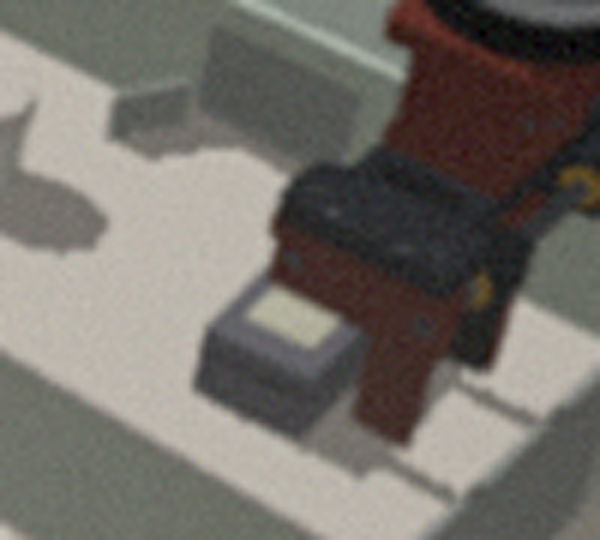

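View pics/wrist6.png

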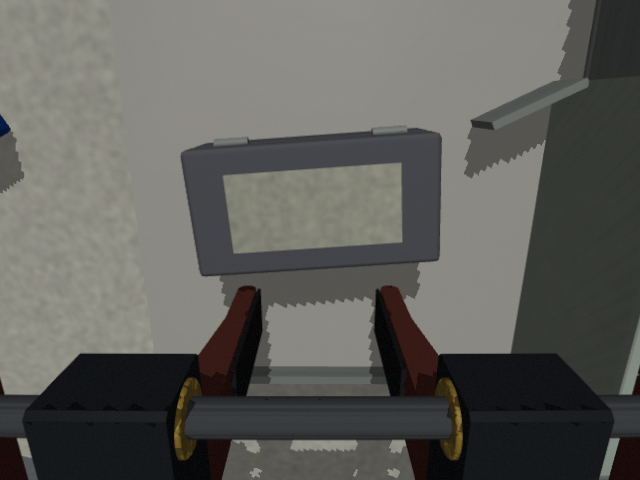

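Fingertips are now beside the box at z≈98. The push can start.

>>> jog_arm:
  steps:
    - {"dp": [-0.06,-0.017,-0.03],"turn": [0,0,0],"claw": 0.55}
    - {"dp": [-0.11,-0.031,-0.04],"turn": [0,0,0],"claw": 0.55}
    - {"dp": [-0.15,-0.042,-0.04],"turn": [0,0,0],"claw": 0.55}
    - {"dp": [-0.19,-0.054,-0.04],"turn": [0,0,0],"claw": 0.55}
    - {"dp": [-0.23,-0.065,-0.04],"turn": [0,0,0],"claw": 0.55}
    - {"dp": [-0.27,-0.076,-0.04],"turn": [0,0,0],"claw": 0.55}
    - {"dp": [-0.31,-0.088,-0.04],"turn": [0,0,0],"claw": 0.55}
    - {"dp": [-0.35,-0.099,-0.04],"turn": [0,0,0],"claw": 0.55}
    - {"dp": [-0.39,-0.11,-0.04],"turn": [0,0,0],"claw": 0.55}
    - {"dp": [-0.43,-0.122,-0.04],"turn": [0,0,0],"claw": 0.55}
    - {"dp": [-0.46,-0.13,-0.04],"turn": [0,0,0],"claw": 0.55}
    - {"dp": [-0.48,-0.136,-0.04],"turn": [0,0,0],"claw": 0.55}

```text
t: 9.27
ee_pos: [672.8, 74.9, 71.5]
orientation: [-1.067, -1.418, 1.408]
ft_force: [-0.7, -0.5, -0.1]
width: 48.2
```

```bash
python3 - <<'E'
from h import *
o=ctrl.get_obs(); print(o['ee_pos'],mf(o['ee_pos']),o['ft_force'])
d=grab('wrist','wrist7'); wristfix(d,o); pickle.dump(d,open('wrist7.pkl','wb'))
E
```

```text
[672.75474392  74.93922035  71.47769153] [[-92.1 -92.2]] [-0.72147551 -0.4583799  -0.11011572]
```

View pics/wrist7.png

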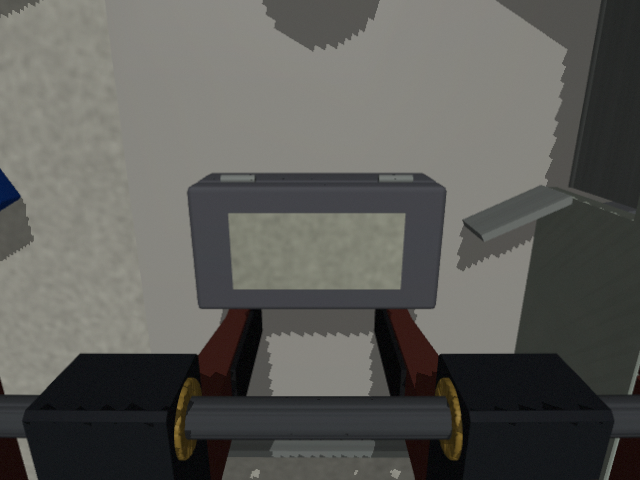

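The box is now square against both fingers (centred at about (316,248)). Continuing the lateral slide.

>>> jog_arm:
  steps:
    - {"dp": [-0.04,-0.011,0],"turn": [0,0,0],"claw": 0.55}
    - {"dp": [-0.1,-0.028,0],"turn": [0,0,0],"claw": 0.55}
    - {"dp": [-0.16,-0.045,0],"turn": [0,0,0],"claw": 0.55}
    - {"dp": [-0.22,-0.062,0],"turn": [0,0,0],"claw": 0.55}
    - {"dp": [-0.28,-0.079,0],"turn": [0,0,0],"claw": 0.55}
    - {"dp": [-0.34,-0.096,0],"turn": [0,0,0],"claw": 0.55}
    - {"dp": [-0.4,-0.113,0],"turn": [0,0,0],"claw": 0.55}
    - {"dp": [-0.45,-0.127,0],"turn": [0,0,0],"claw": 0.55}
    - {"dp": [-0.49,-0.139,0],"turn": [0,0,0],"claw": 0.55}
    - {"dp": [-0.53,-0.15,0],"turn": [0,0,0],"claw": 0.55}
    - {"dp": [-0.55,-0.156,0],"turn": [0,0,0],"claw": 0.55}
    - {"dp": [-0.56,-0.159,0],"turn": [0,0,0],"claw": 0.55}

```text
t: 10.32
ee_pos: [627.6, 62.1, 71.5]
orientation: [-1.067, -1.417, 1.408]
ft_force: [-0.3, 0.2, -0.5]
width: 48.4
```

```bash
python3 - <<'E'
from h import *
o=ctrl.get_obs(); print(o['ee_pos'],mf(o['ee_pos']),o['ft_force'])
w=pickle.load(open('wrist7.pkl','rb')); print(mf(toplane(w,[(189,187),(445,185),(436,307),(198,308)],117)),mf(toplane(w,[(463,221)],107)))
d=grab('wrist','wrist8'); wristfix(d,o); pickle.dump(d,open('wrist8.pkl','wb'))
E
```

```text
[627.55613148  62.10872673  71.47989797] [[-92.2 -45.2]] [-0.3111068   0.16245965 -0.49689333]
[[-134.4  -34.8]
 [ -49.7  -33.8]
 [ -48.7  -78.5]
 [-135.1  -79.2]] [[-38.8 -48.9]]
```

View pics/wrist8.png

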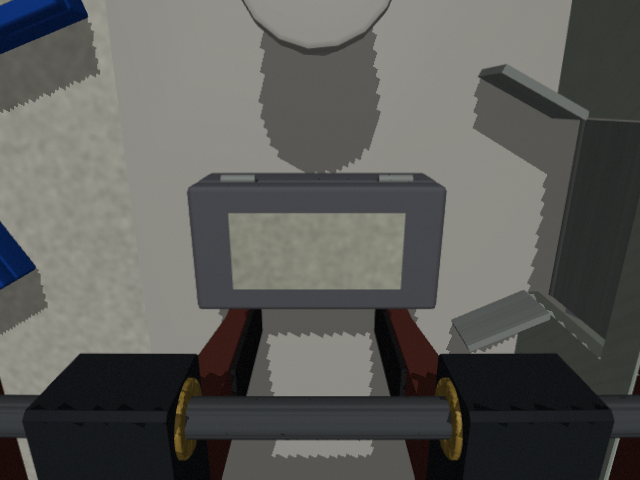

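```bash
python3 - <<'E'
from h import *
w=pickle.load(open('wrist8.pkl','rb')); print(mf(toplane(w,[(189,187),(445,185),(436,307),(198,308)],117)))
print('tops',mf(toplane(w,[(468,350),(480,75),(507,65)],107)),'bottoms',mf(toplane(w,[(452,323),(480,75)],85)), 'mouth bottom corners z85',mf(toplane(w,[(525,292),(540,292),(583,120)],85)))
cv2.imwrite('pics/w8z.png',cv2.resize(w['img'][40:370,440:640][:,:,::-1],None,fx=1.8,fy=1.8,interpolation=2))
E
```

```text
[[-134.4   12.2]
 [ -49.7   13.1]
 [ -48.7  -31.5]
 [-135.2  -32.2]]
tops [[-30.9 -55.9]
 [-38.5  47.9]
 [-29.9  51.1]] bottoms [[-30.7 -55.8]
 [-30.5  49.4]] mouth bottom corners z85 [[  0.3 -40.4]
 [  7.  -40.4]
 [ 12.   33.3]]
```

View pics/w8z.png

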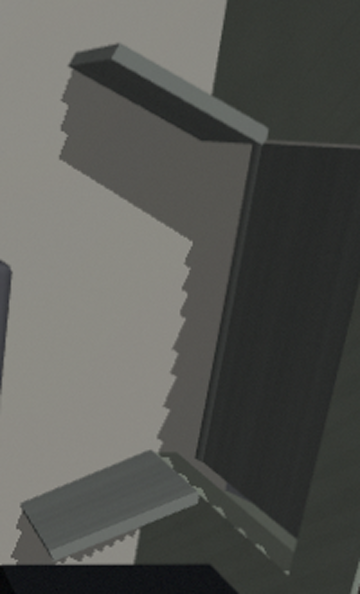

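The mouth centre is at y≈-3 in my frame and the box centre at -9.6. I'll push 6.5 mm more, then retreat and lift.

>>> jog_arm:
  steps:
    - {"dp": [-0.03,-0.008,0],"turn": [0,0,0],"claw": 0.55}
    - {"dp": [-0.06,-0.017,0],"turn": [0,0,0],"claw": 0.55}
    - {"dp": [-0.08,-0.022,0],"turn": [0,0,0],"claw": 0.55}
    - {"dp": [-0.08,-0.022,0],"turn": [0,0,0],"claw": 0.55}
    - {"dp": [0.0,0.0,0],"turn": [0,0,0],"claw": 0.55}
    - {"dp": [0.15,0.042,0],"turn": [0,0,0],"claw": 0.55}
    - {"dp": [0.25,0.07,0.1],"turn": [0,0,0],"claw": 0.55}
    - {"dp": [0.25,0.07,0.5],"turn": [0,0,0],"claw": 0.55}
    - {"dp": [0.25,0.07,0.9],"turn": [0,0,0],"claw": 0.55}
    - {"dp": [0.25,0.07,1],"turn": [0,0,0],"claw": 0.55}

```text
t: 11.2
ee_pos: [651.1, 68.2, 156.9]
orientation: [-1.072, -1.423, 1.405]
ft_force: [0.6, 0.7, 1.1]
width: 47.9
```

>>> jog_arm:
  steps:
    - {"dp": [0,-0.2,0.3],"turn": [0,0,0],"claw": 0.3}
    - {"dp": [0,-0.5,0.5],"turn": [0,0,-0.03],"claw": 0.12}
    - {"dp": [0,-0.8,0.5],"turn": [0,0,-0.07],"claw": 0.12}
    - {"dp": [0,-1,0.5],"turn": [0,0,-0.11],"claw": 0.12}
    - {"dp": [0,-1,0.5],"turn": [0,0,-0.15],"claw": 0.12}
    - {"dp": [0,-1,0.5],"turn": [0,0,-0.19],"claw": 0.12}
    - {"dp": [0,-1,0.5],"turn": [0,0,-0.23],"claw": 0.12}
    - {"dp": [0,-1,0.5],"turn": [0,0,-0.27],"claw": 0.12}
    - {"dp": [0,-1,0.5],"turn": [0,0,-0.31],"claw": 0.12}
    - {"dp": [0,-1,0.5],"turn": [0,0,-0.35],"claw": 0.12}

```text
t: 12.03
ee_pos: [651.4, -11.8, 197.1]
orientation: [-1.503, -0.591, 0.584]
ft_force: [0.3, -0.2, 0.1]
width: 10.5
```

```bash
python3 - <<'E'
from h import *
o=ctrl.get_obs(); print(o['ee_pos'],mf(o['ee_pos']),o['ft_force'],o['qpos'],R.from_rotvec(o['orientation']).as_matrix().round(3),o['width'])
d=grab('wrist','wrist9'); wristfix(d,o); pickle.dump(d,open('wrist9.pkl','wb'))
E
```

```text
[651.44826339 -11.78665534 197.12564554] [[-169.8  -48. ]] [ 0.34177052 -0.15389169  0.133197  ] [-0.03136788  0.46088244  1.57690841 -0.01100737  1.09486457 -0.77638861] [[ 0.732  0.009 -0.682]
 [ 0.682 -0.01   0.732]
 [-0.001 -1.    -0.013]] 10.498397897350788
```

View pics/wrist9.png

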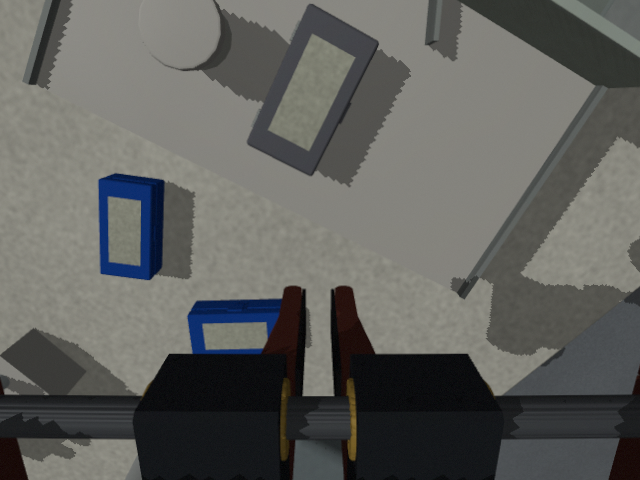

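>>> jog_arm:
  steps:
    - {"dp": [-0.3,-0.12,0],"turn": [0,0,-0.035],"claw": 0.12}
    - {"dp": [-0.52,-0.21,0],"turn": [0,0,-0.07],"claw": 0.12}
    - {"dp": [-0.52,-0.21,-0.2],"turn": [0,0,-0.11],"claw": 0.12}
    - {"dp": [-0.52,-0.21,-0.3],"turn": [0,0.004,-0.151],"claw": 0.12}
    - {"dp": [-0.52,-0.21,-0.3],"turn": [0,0.004,-0.151],"claw": 0.12}
    - {"dp": [-0.52,-0.21,-0.3],"turn": [0,0.004,-0.151],"claw": 0.12}

```text
t: 12.58
ee_pos: [610.1, -28.5, 173.1]
orientation: [-1.569, -0.207, 0.223]
ft_force: [0.3, -0.6, 0.1]
width: 10.5
```

```bash
python3 - <<'E'
from h import *
o=ctrl.get_obs(); print(o['ee_pos'],mf(o['ee_pos']),o['ft_force'],o['qpos'],R.from_rotvec(o['orientation']).as_matrix().round(3),o['width'])
d=grab('wrist','wrist10'); wristfix(d,o); pickle.dump(d,open('wrist10.pkl','wb'))
E
```

```text
[610.13714407 -28.51586578 173.06311883] [[-174.6   -3.7]] [ 0.30336552 -0.60152943  0.12551583] [-0.06046186  0.43783412  1.67677219 -0.01223767  1.0355966  -0.32751723] [[ 0.963 -0.009 -0.27 ]
 [ 0.27  -0.01   0.963]
 [-0.012 -1.    -0.007]] 10.455076085938243
```

View pics/wrist10.png

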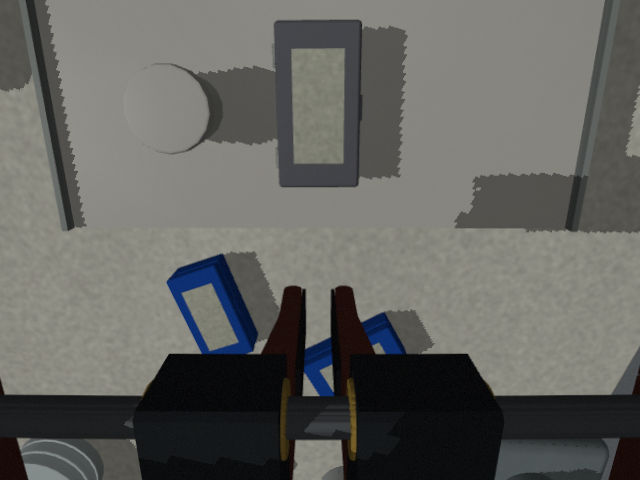

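```bash
python3 - <<'E'
from h import *
w=pickle.load(open('wrist10.pkl','rb')); b=mf(toplane(w,[(281,186),(357,186),(361,21),(275,21)],117)); print(b,b.mean(0))
print('lips in z85',mf(toplane(w,[(85,228),(566,228)],85)))
E
```

```text
[[-135.    17.9]
 [-135.1  -25.7]
 [ -49.4  -25.7]
 [ -49.2   18.6]] [-92.175  -3.725]
lips in z85 [[-169.6  155.5]
 [-169.4 -169.2]]
```

>>> jog_arm:
  steps:
    - {"dp": [0,0,-0.3],"turn": [0,0,0],"claw": 0.12}
    - {"dp": [0,0,-0.6],"turn": [0,0,0],"claw": 0.12}
    - {"dp": [0,0,-0.9],"turn": [0,0,0],"claw": 0.12}
    - {"dp": [0,0,-0.9],"turn": [0,0,0],"claw": 0.12}

```text
t: 12.97
ee_pos: [608.0, -28.2, 98.0]
orientation: [-1.567, -0.206, 0.23]
ft_force: [-1.3, -0.2, -0.6]
width: 10.8
```

>>> jog_arm:
  steps:
    - {"dp": [0,0,-0.1],"turn": [0,0,0],"claw": 0.12}
    - {"dp": [0,0,-0.2],"turn": [0,0,0],"claw": 0.12}
    - {"dp": [0,0,-0.3],"turn": [0,0,0],"claw": 0.12}
    - {"dp": [0,0,-0.36],"turn": [0,0,0],"claw": 0.12}
    - {"dp": [0,0,-0.36],"turn": [0,0,0],"claw": 0.12}

```text
t: 13.38
ee_pos: [607.7, -28.2, 68.6]
orientation: [-1.567, -0.206, 0.231]
ft_force: [-0.8, -1.0, -0.2]
width: 10.7
```

```bash
python3 - <<'E'
from h import *
o=ctrl.get_obs(); print(o['ee_pos'],mf(o['ee_pos']),o['ft_force'])
d=grab('wrist','wrist11'); wristfix(d,o); pickle.dump(d,open('wrist11.pkl','wb'))
E
```

```text
[607.68551059 -28.17030537  68.63342743] [[-173.6   -1.5]] [-0.84796287 -1.03330582 -0.24608401]
```

View pics/wrist11.png

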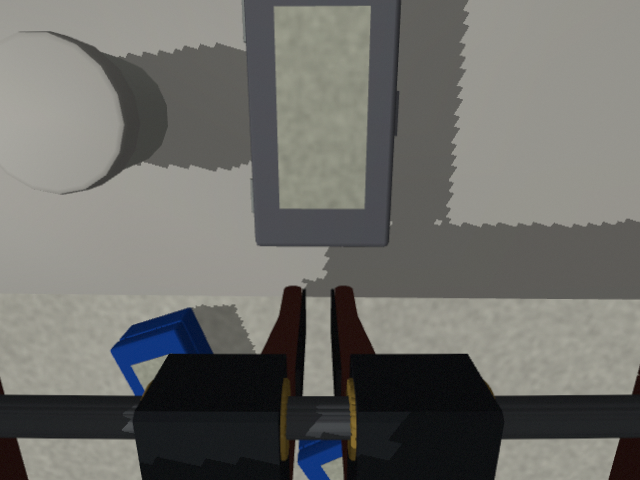

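>>> jog_arm:
  steps:
    - {"dp": [0.01,0.08,0],"turn": [0,0,0],"claw": 0.12}
    - {"dp": [-0.01,0.16,0.01],"turn": [0,0,0],"claw": 0.12}
    - {"dp": [-0.03,0.23,0.01],"turn": [0,0,0],"claw": 0.12}
    - {"dp": [-0.05,0.29,0.01],"turn": [0,0,0],"claw": 0.12}
    - {"dp": [-0.065,0.35,0.01],"turn": [0,0,0],"claw": 0.12}
    - {"dp": [-0.085,0.42,0.01],"turn": [0,0,0],"claw": 0.12}
    - {"dp": [-0.105,0.49,0.01],"turn": [0,0,0],"claw": 0.12}
    - {"dp": [-0.125,0.56,0.01],"turn": [0,0,0],"claw": 0.12}
    - {"dp": [-0.145,0.63,0.01],"turn": [0,0,0],"claw": 0.12}
    - {"dp": [-0.165,0.7,0.01],"turn": [0,0,0],"claw": 0.12}
    - {"dp": [-0.185,0.76,0.01],"turn": [0,0,0],"claw": 0.12}
    - {"dp": [-0.195,0.8,0.01],"turn": [0,0,0],"claw": 0.12}

```text
t: 14.43
ee_pos: [592.1, 36.4, 69.9]
orientation: [-1.567, -0.206, 0.231]
ft_force: [-0.7, -0.1, -0.6]
width: 10.4
```

```bash
python3 - <<'E'
from h import *
o=ctrl.get_obs(); print(o['ee_pos'],mf(o['ee_pos']),o['ft_force'])
d=grab('wrist','wrist12'); wristfix(d,o); pickle.dump(d,open('wrist12.pkl','wb'))
d=grab('scene','scene12')
cv2.imwrite('pics/s12z.png',cv2.resize(d['img'][150:300,340:520][:,:,::-1],None,fx=4,fy=4,interpolation=2))
E
```

```text
[592.07545735  36.44438846  69.91351671] [[-107.2   -4. ]] [-0.7194827  -0.08921779 -0.60691224]
```

View pics/wrist12.png

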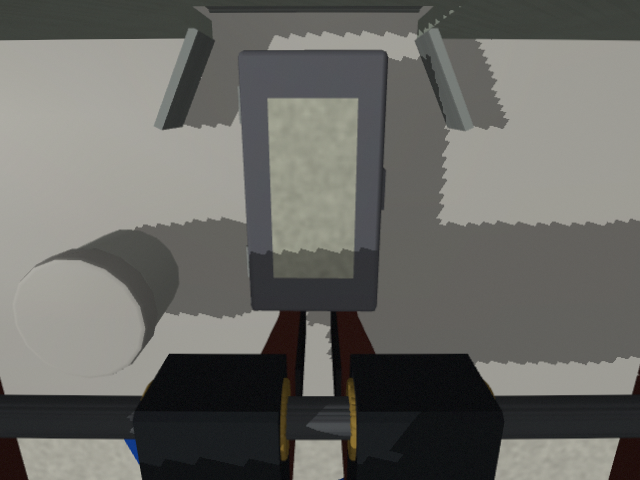

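View pics/s12z.png

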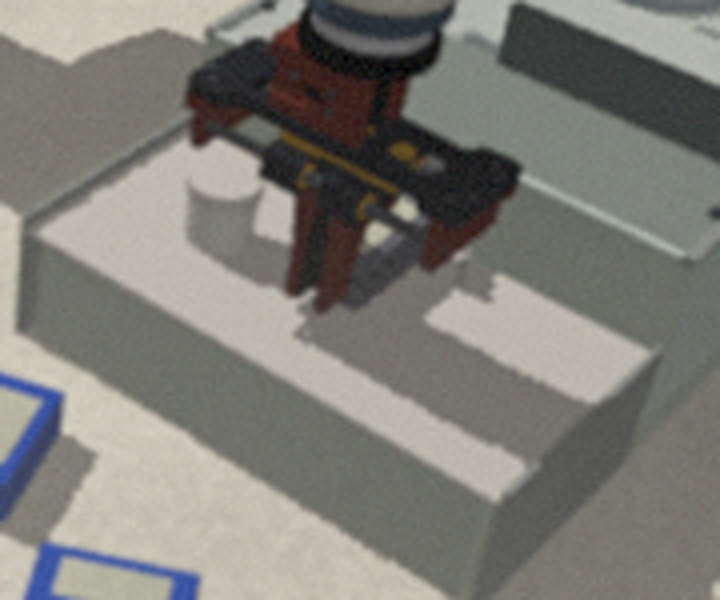

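```bash
python3 - <<'E'
from h import *
d=pickle.load(open('scene12.pkl','rb'))
for z4 in [(428,225),(430,245),(430,258),(430,265),(490,205),(480,225),(460,245),(200,115),(205,130),(205,138)]:
    p=(340+z4[0]/4,150+z4[1]/4); P=depthpt(d,[p]); print(z4,mf(P),P[0,2].round(1))
w=pickle.load(open('wrist12.pkl','rb'));print(mf(toplane(w,[(240,52),(385,52),(375,310),(250,310)],117)),'guides',mf(toplane(w,[(195,30),(428,30)],107)),mf(toplane(w,[(160,125),(469,126)],107)))
E
```

```text
(428, 225) [[-135.6  -79.9]] 198.4
(430, 245) [[-138.8  -85. ]] 190.1
(430, 258) [[-142.4  -88.4]] 185.4
(430, 265) [[-137.3  -86.9]] 177.2
(490, 205) [[-99. -94.]] 200.0
(480, 225) [[-89.3 -87.1]] 178.3
(460, 245) [[-110.3  -88.2]] 176.7
(200, 115) [[-137.    67.3]] 196.4
(205, 130) [[-134.1   64.7]] 186.4
(205, 138) [[-132.3   65.2]] 179.9
[[ -8.   18.6]
 [ -8.  -24.7]
 [-93.1 -25.4]
 [-93.6  19.6]] guides [[ -0.3  34.5]
 [ -0.4 -39.2]] [[-29.6  48.9]
 [-29.6 -55.2]]
```

The box is centred in the mouth at y≈-3, its front is at x=-8, and the gripper body clears the cabinet top. Pushing in.

>>> jog_arm:
  steps:
    - {"dp": [-0.01,0.05,0],"turn": [0,0,0],"claw": 0.12}
    - {"dp": [-0.03,0.11,0],"turn": [0,0,0],"claw": 0.12}
    - {"dp": [-0.05,0.18,0],"turn": [0,0,0],"claw": 0.12}
    - {"dp": [-0.07,0.25,0],"turn": [0,0,0],"claw": 0.12}
    - {"dp": [-0.09,0.32,0],"turn": [0,0,0],"claw": 0.12}
    - {"dp": [-0.11,0.39,0],"turn": [0,0,0],"claw": 0.12}
    - {"dp": [-0.13,0.46,0],"turn": [0,0,0],"claw": 0.12}
    - {"dp": [-0.15,0.53,0],"turn": [0,0,0],"claw": 0.12}
    - {"dp": [-0.17,0.6,0],"turn": [0,0,0],"claw": 0.12}
    - {"dp": [-0.185,0.66,0],"turn": [0,0,0],"claw": 0.12}
    - {"dp": [-0.2,0.71,0],"turn": [0,0,0],"claw": 0.12}
    - {"dp": [-0.21,0.74,0],"turn": [0,0,0],"claw": 0.12}

```text
t: 15.53
ee_pos: [575.3, 96.2, 70.0]
orientation: [-1.567, -0.207, 0.231]
ft_force: [-0.2, -0.6, 0.1]
width: 10.7
```

```bash
python3 - <<'E'
from h import *
o=ctrl.get_obs(); print(o['ee_pos'],mf(o['ee_pos']),o['ft_force'])
d=grab('wrist','wrist13')
E
```

```text
[575.26602701  96.17612722  69.9509019 ] [[-45.2  -4.1]] [-0.24497716 -0.60584089  0.06297291]
```

View pics/wrist13.png

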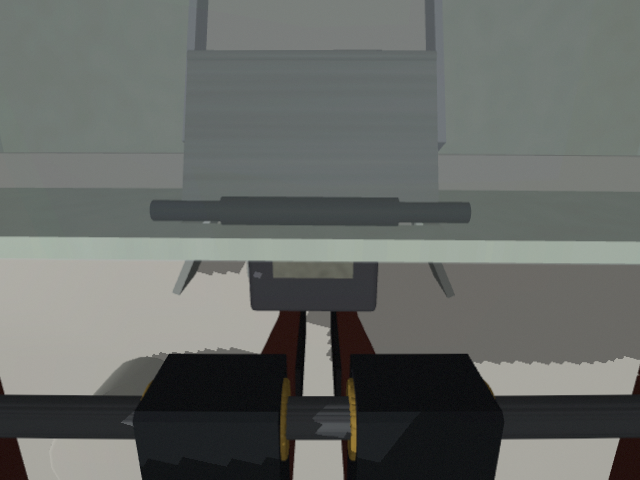

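The flap is open over the box, seen through the cover. A last 26 mm should tip it.

>>> jog_arm:
  steps:
    - {"dp": [-0.015,0.05,0],"turn": [0,0,0],"claw": 0.12}
    - {"dp": [-0.03,0.11,0],"turn": [0,0,0],"claw": 0.12}
    - {"dp": [-0.05,0.18,0],"turn": [0,0,0],"claw": 0.12}
    - {"dp": [-0.07,0.25,0],"turn": [0,0,0],"claw": 0.12}
    - {"dp": [-0.085,0.3,0],"turn": [0,0,0],"claw": 0.12}
    - {"dp": [-0.09,0.315,0],"turn": [0,0,0],"claw": 0.12}
    - {"dp": [-0.09,0.315,0],"turn": [0,0,0],"claw": 0.12}

```text
t: 16.17
ee_pos: [567.7, 122.0, 69.9]
orientation: [-1.567, -0.207, 0.232]
ft_force: [0.6, -0.6, 1.1]
width: 10.8
```

```bash
python3 - <<'E'
from h import *
o=ctrl.get_obs(); print(o['ee_pos'],mf(o['ee_pos']),o['ft_force'])
d=grab('wrist','wrist14')
E
```

```text
[567.74317018 122.00597601  69.90979542] [[-18.3  -3.9]] [ 0.60994738 -0.56867786  1.11687141]
```

View pics/wrist14.png

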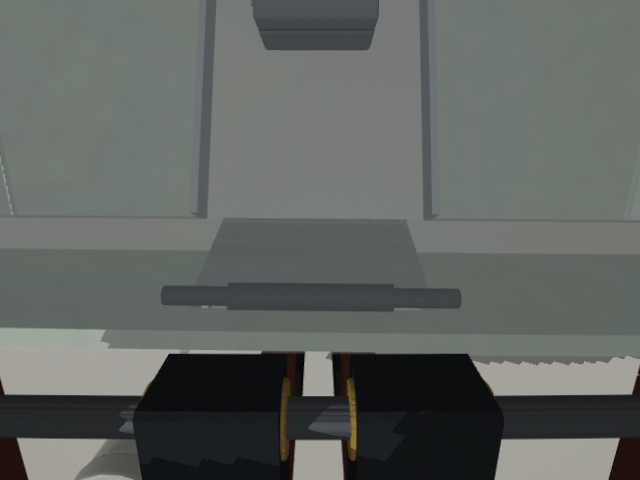

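The box is going down the chute, with its rear end at (315,40), and the flap is falling shut. Now I retreat along -x in the mouth frame and rise.

>>> jog_arm:
  steps:
    - {"dp": [0.05,-0.18,0],"turn": [0,0,0],"claw": 0.12}
    - {"dp": [0.11,-0.4,0],"turn": [0,0,0],"claw": 0.12}
    - {"dp": [0.18,-0.65,0],"turn": [0,0,0],"claw": 0.12}
    - {"dp": [0.24,-0.85,0],"turn": [0,0,0],"claw": 0.12}
    - {"dp": [0.27,-0.95,0.1],"turn": [0,0,0],"claw": 0.12}
    - {"dp": [0.27,-0.95,0.4],"turn": [0,0,0],"claw": 0.12}
    - {"dp": [0.27,-0.95,0.8],"turn": [0,0,0],"claw": 0.12}
    - {"dp": [0.27,-0.95,1],"turn": [0,0,0],"claw": 0.12}

```text
t: 16.88
ee_pos: [590.7, 45.6, 153.2]
orientation: [-1.567, -0.209, 0.229]
ft_force: [0.7, -0.5, 0.8]
width: 10.9
```

>>> jog_arm:
  steps:
    - {"dp": [0,0,0.4],"turn": [0,0,0],"claw": 0.12}
    - {"dp": [0,0,0.8],"turn": [0,0,0],"claw": 0.12}
    - {"dp": [0,0,1],"turn": [0,0,0],"claw": 0.12}
    - {"dp": [0,0,1],"turn": [0,0,0],"claw": 0.12}
    - {"dp": [0,0,1],"turn": [0,0,0],"claw": 0.12}
    - {"dp": [0,0,1],"turn": [0,0,0],"claw": 0.12}
    - {"dp": [0,0,1],"turn": [0,0,0],"claw": 0.12}
    - {"dp": [0,0,1],"turn": [0,0,0],"claw": 0.12}
    - {"dp": [0,0,1],"turn": [0,0,0],"claw": 0.12}
    - {"dp": [0,0,1],"turn": [0,0,0],"claw": 0.12}

```text
t: 17.72
ee_pos: [590.4, 45.6, 232.4]
orientation: [-1.567, -0.208, 0.23]
ft_force: [-0.0, -0.4, 0.3]
width: 10.6
```

```bash
python3 - <<'E'
from h import *
o=ctrl.get_obs(); print(o['t'],o['ee_pos'],mf(o['ee_pos']),o['ft_force'])
grab('wrist','wrist15'); d=grab('scene','scene15')
cv2.imwrite('pics/s15z.png',cv2.resize(d['img'][100:300,340:580][:,:,::-1],None,fx=3,fy=3,interpolation=2))
E
```

```text
17.7167 [590.39252568  45.58080996 232.35132594] [[-98.   -4.9]] [-0.02144864 -0.36135132  0.25205236]
```

View pics/wrist15.png

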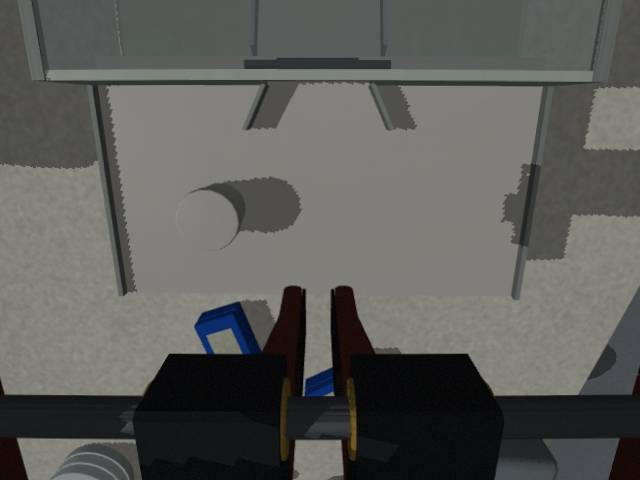

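View pics/s15z.png

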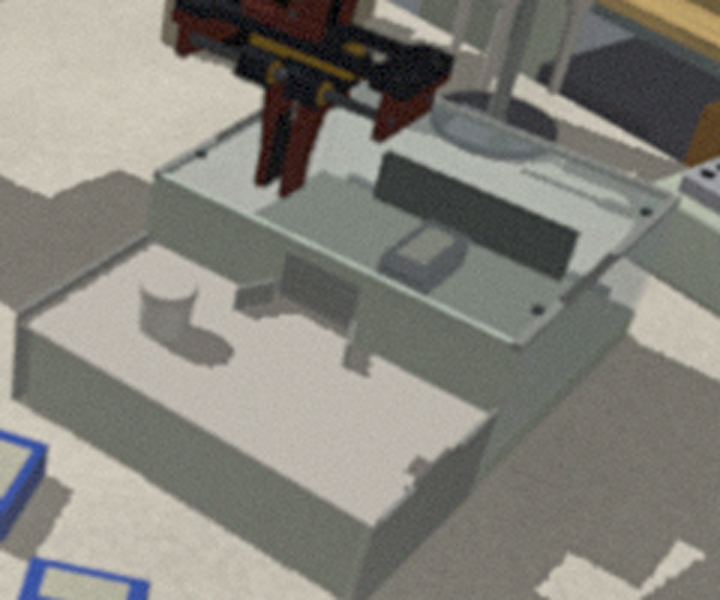

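The box is in the chamber at (425,255), the flap is shut, and the jar stands in place. A quick check on jar movement, then I'll hand in.

```bash
python3 - <<'E'
from h import *
a=pickle.load(open('scene0.pkl','rb'))['img'].astype(int); b=ctrl.get_image('scene')['img'].astype(int)
D=abs(a-b).sum(2); 
for n,(u0,u1,v0,v1) in dict(jar=(383,410,188,215),rest=(20,345,180,470),blue=(320,395,240,320),flap=(425,465,183,215)).items(): print(n,D[v0:v1,u0:u1].mean().round(1),(D[v0:v1,u0:u1]>90).mean().round(4))
print(ctrl.get_obs()['t'],ctrl.close_job())
E
```

```text
jar 12.9 0.0
rest 13.5 0.0017
blue 12.8 0.0
flap 11.6 0.0
the job is handed in; nothing more can be done
17.8667 None
```

The slide box is in the drop-off cabinet and the job is handed in at about 17.9 s, well under the 48 s limit. I slid it sideways along the deck until it was in line with the mouth. Then I pushed it through the flap until it went down the chute, and drew the hand back and up.

**Last checks:** the pictures show the box lying on the chamber floor and the flap hanging shut, looking the same as before the start. The jar is unchanged in the scene camera. So is the bench area, apart from 0.17% of its pixels. The force readings I took between moves stayed around 1 N and the gripper never closed on the box.

**What disagreed:** the real fingertips end about 24 mm above the stated TCP, which is supposed to lie at the fingers' very end. Because of that, my first sideways stroke passed about 4 mm over the box without touching it. I measured the offset from the camera depth, went lower, and the second stroke pushed as planned.

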